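# Slot gauge check on a laptop stand

## Robot

A 6-joint arm with a two-finger parallel gripper is mounted at the origin on the work surface. World frame = base frame: x ahead of the robot, y to its left, z up, the work surface at z = 0. Lengths are in mm, angles in degrees, forces in N, time in s.
With the tool pointing down it reaches from about 375 to 900 mm from the base axis. Payload 3.1 kg.
Tool frame: the origin (TCP) lies midway between the tips of the shut fingers; the grasp point (between the pads) lies 19 mm behind it; z points along the fingers, y is the line along which they close (so a half turn about z gives the same grasp; the last joint's range is limited). The gripper opens to 85 mm and grips with 20 to 120 N. Pads are 22 mm wide; open, the fingers measure 114 mm over their backs; the gripper's body (76 mm by 85 mm) begins 54 mm behind the grasp point. The pads swing forward as they close: fully open they stand 13 mm farther back than shut.
Start: joints at [58.241, 30.224, 82.088, -0, 67.689, -10.227], TCP at [229.344, 581.376, 231.31] pointing down, gripper open.
Joint ranges: [-176.69, 176.69], [-43.24, 126.21], [12.49, 139.97], [-82, 262], [0, 151.66], [-163.58, 163.58]. Speed limits (degrees/s): [159.86, 159.86, 180, 180, 180, 180].

## Interface

Orientations are given as [roll, pitch, yaw] about the fixed x, y, z axes, in that order (R = Rz(yaw) Ry(pitch) Rx(roll)).
In Python, from station import ctrl gives the robot as it stands.
- The arm moves only by the shell command python3 -m inch 'ROWS' [FORCE]. ROWS is a JSON object whose one key "motion" holds a list of rows, each a list of 3 entries, a list of its own where there are three numbers: the shift along the tool's x, y, z in mm, then the turn, a rotation vector about the tool's x, y, z in degrees, then the opening, from -1 (shut) to 1 (fully open). A call has 1 to 20 rows; each row is the pose to reach, as a shift and turn from the pose commanded when the call began, along the tool's axes at that moment; what a row does not reach only later rows make up. A row lasts 1/10 s, in which the tool goes at most 50 mm and 8.59 degrees, less where a joint would pass 70% of its speed; a pose out of reach is approached as far as the arm can. A call with a gripper value outside its range is refused whole. The fingers move at their own pace and stop on an object; FORCE is the grip in N (left out, the last holds). Time passes only in rows, so rows that repeat a pose let the fingers close. It gives the time, the measured TCP pose, the force, the opening and the grip force at its end, in the units of the state.
- ctrl.observe(): the state, without advancing time (a new reading comes with each control period).
- ctrl.grab_frame(name): name is "scene" or "top"; returns a dict with "color" (420x560x3 uint8, red, green, blue), "intrinsics" (3x3 intrinsics, pixels), "R" (3x3) and "t" (3): a world point X has camera coordinates R X + t. Camera axes: x right, y down, z forward; pixel columns grow to the right and rows downward; lengths in mm; the calibration is good to about 2 mm. A picture is of the moment at which its call begins. There is no depth.
- ctrl.hand_in(): hands the job in; it is judged then, once.
The state is a dict: "time": time; "joints": joint angles; "dq": joint speeds; "joint_torque": joint torques, N m; "eef_pos": TCP position; "tool_rot": TCP orientation; "force": force on the tool from outside, world axes, zero at the start; "torque": the same for the moment, N m; "finger_gap": opening from 0.0 (shut) to 1.0 (fully open); "grip_force": force on a finger pad.
Only numpy, scipy, OpenCV 4.12 (cv2) and the standard library are available. Lean on these libraries where they do the work, as an engineer would, in place of code of your own. Each camera call takes 0.05 s, during which the arm holds its last target. There are 200 camera calls.

## Task

Check the wider of the two slots of the aluminium laptop stand: lift the flat-bladed gauge (the one with the rectangular grip and square-cornered collar) out of its wooden holder and lower its blade, in line with the slot and about midway along it, keeping hold until the collar rests on the walls of the stand; then let go and leave it standing there. Leave the round gauge undisturbed in its holder.

Things in the scene. Friction and masses are not known exactly. Their poses are not given: they have to be found in the camera images.
- flat_gauge: Flat-bladed gauge, 0.18 kg, upright. Origin: centre of its collar's underside; z up. Steel blade 50 mm along x, 6 mm thick (y), reaching 45 mm below the origin; rectangular aluminium collar 60 (x) by 48 (y) by 6 mm above it; then a grey rectangular plastic grip 40 (x) by 16 (y) mm, from 6 to 56 mm above the origin.
- holder_a: Fixed wooden holder in which the flat gauge starts, collar on its top, 62 mm above the bench. Origin under its centre. Slot along x, 16 mm wide, open at the ends; walls 70 (x) mm, 56 mm over both (y). Lift the gauge 45 mm straight up to clear it. A like holder carries the round gauge.
- round_gauge: Bystander to be left alone in its own holder: gauge with a round 50 mm collar, a round grey grip 22 mm across and 50 mm high above it, and a round 10 mm rod below. Origin: centre of the collar's underside, 62 mm above the bench.
- wide_slot (a point): Middle of the mouth of the stand's wider slot, level with its wall tops, 60 mm above the bench. x along the slot, y across, z up. Slot 24 mm wide, 160 long, 52 deep, open at both ends, walls 12 thick. With the gauge home its origin is at this height. The narrow slot (10 mm, not to be used) is parallel, 29 mm towards +y. The stand is fixed, base 180 by 80 mm.
Not all that is in view belongs to the job. What is shaped like the part that bears wide_slot but orange or purple is not meant.

How it is judged (in metres and radians):
On the way:
1. the flat gauge, still held in the fingers, is lowered upright into the wide slot until its collar is within 12 mm of the wall tops (z of flat_gauge in the frame of wide_slot between -0.006 and 0.012 m and x of flat_gauge in the frame of wide_slot between -0.035 and 0.035 m and y of flat_gauge in the frame of wide_slot between -0.012 and 0.012 m and angle between flat_gauge's own z axis and vertical below 0.26 rad and contact force between the fingers and flat_gauge above 1 N), for 0.1 s.
At the end, for the whole second after the job is handed in: The flat gauge stands at rest in the wide slot: its collar's underside within 5 mm of the wall tops, its origin within 30 mm of the slot's middle lengthwise and 12 mm crosswise, blade within 17 degrees of the slot's direction, upright within 7 degrees (z of flat_gauge in the frame of wide_slot between -0.005 and 0.005 m and x of flat_gauge in the frame of wide_slot between -0.03 and 0.03 m and y of flat_gauge in the frame of wide_slot between -0.012 and 0.012 m and angle between the x axis of flat_gauge and the x axis of wide_slot, either way round below 0.3 rad and angle between flat_gauge's own z axis and vertical below 0.12 rad and linear speed of flat_gauge below 0.02 m/s); the robot touches nothing.
It fails at once if the round gauge is disturbed (moved more than 20 mm or tipped more than 17 degrees) (distance of round_gauge from where it was at the start of the episode above 0.02 m or angle between round_gauge's own z axis and vertical above 0.3 rad).
It also fails if it takes over 35 s, if anything falls off the work surface, if the arm or the gripper's body presses on something with over 40 N, if the wrist force passes 120 N, or if a joint passes its speed limit or range.

## Working session

There is one attempt and no reset: what is moved stays moved. The work goes in short steps, Python scripts to look and compute and a shell command to move; the robot and the scene stay as the last step left them, time stands still between calls to the robot, and variables do not carry over. Pictures are saved under pics/ and viewed, at most 10 in all, crops included, and the job is handed in when it is done.

```bash
ls; mkdir -p pics
python3 - <<'E'
from station import ctrl
import cv2,pickle
d={}
for n in("scene","top"):
    f=ctrl.grab_frame(n);d[n]=f
    cv2.imwrite(f"pics/{n}0.png",f["color"][:,:,::-1])
    print(n,f["intrinsics"],f["R"],f["t"])
pickle.dump(d,open("f0.pkl","wb"))
s=ctrl.observe();print(s["time"],s["eef_pos"],s["tool_rot"],s["finger_gap"])
E
```

```text
pics
scene [[487.32066575   0.         279.72519602]
 [  0.         487.32066575 210.35299709]
 [  0.           0.           1.        ]] [[-0.11637791  0.99316752 -0.00862856]
 [ 0.60474688  0.06396649 -0.79384476]
 [-0.78786889 -0.09760409 -0.60805925]] [  -2.65960097 -187.29461933 1545.29372252]
top [[530.58392709   0.         273.63629099]
 [  0.         530.58392709 203.85842021]
 [  0.           0.           1.        ]] [[-0.00206324 -0.99999564 -0.00211283]
 [-0.97927886  0.00244835 -0.20250164]
 [ 0.20250593  0.00165124 -0.97927965]] [  55.11160049  442.38189741 1160.62059751]
0.1 [228.99339358 580.83689315 230.43004129] [-1.79888681e+02 -2.03660977e-02  1.58470578e+02] 0.9988710234776387
```

View pics/scene0.png

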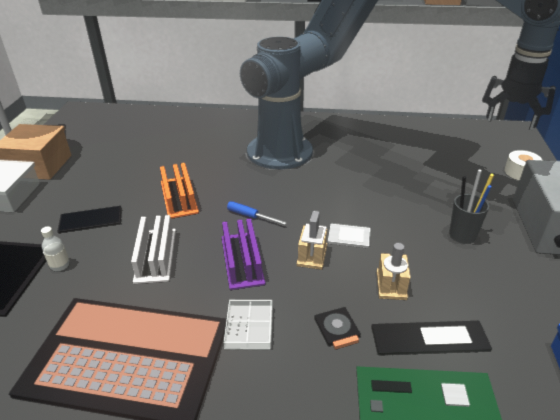

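View pics/top0.png

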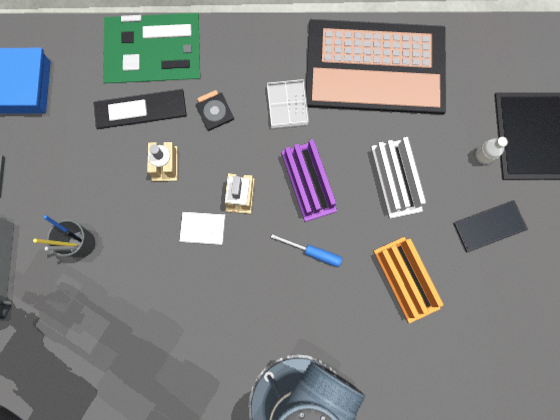

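The scene view shows the silver stand at (155,247), the flat gauge at (313,238) and the round gauge at (396,270). In the top view they are at (398,177), (238,190) and (161,158). I'll enlarge these next.

Run:
```python
import pickle,cv2,numpy as np
d=pickle.load(open("f0.pkl","rb"))
def c(n,x,y,w,h,s):
    return cv2.resize(d[n]["color"][y:y+h,x:x+w,::-1],None,fx=s,fy=s,interpolation=cv2.INTER_CUBIC)
def grid(im,x,y,s,st):
    h,w=im.shape[:2]
    for k in range(0,w//s,st): 
        cv2.line(im,(k*s,0),(k*s,6),(0,0,255),1);cv2.putText(im,str(x+k),(k*s,16),0,.35,(0,255,255))
    for k in range(0,h//s,st): 
        cv2.line(im,(0,k*s),(6,k*s),(0,0,255),1);cv2.putText(im,str(y+k),(8,k*s+4),0,.35,(0,255,255))
    return im
a=grid(c("top",365,130,66,96,6),365,130,6,10); b=grid(c("top",212,165,66,96,6)[:576],212,165,6,10)
cv2.imwrite("pics/c1.png",np.hstack([a,b]))
a=grid(c("scene",125,205,66,90,6),125,205,6,10); b=grid(c("scene",282,205,66,90,6),282,205,6,10)
cv2.imwrite("pics/c2.png",np.hstack([a,b]))
```

```text
(no output)
```

View pics/c1.png

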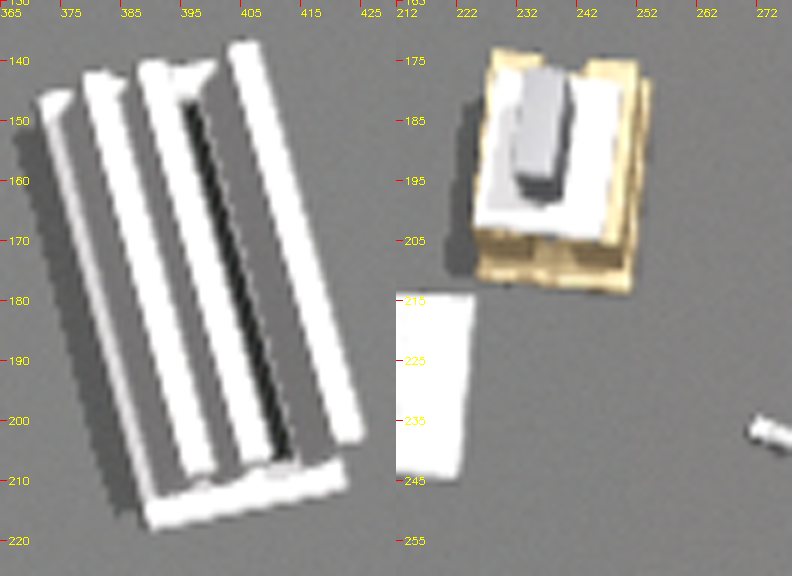

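View pics/c2.png

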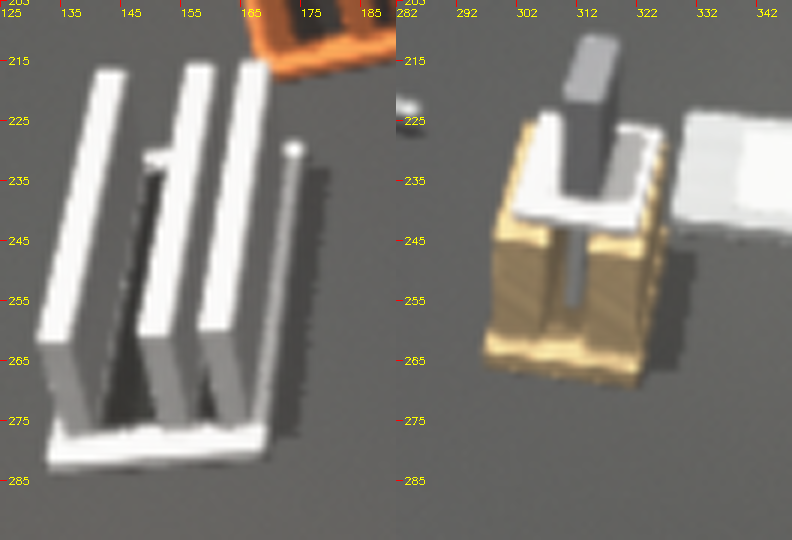

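The crops show the wide slot between the outer wall (right one in the top view) and the middle wall. The flat gauge has its long axis roughly along image rows. I'll compute the positions from the corner pixels.

```bash
cat > geo.py <<'E'
import numpy as np,pickle
def ray(f,uv,z):
    K,R,t=f["intrinsics"],f["R"],f["t"]
    uv=np.atleast_2d(uv); d=(np.linalg.inv(K)@np.c_[uv,np.ones(len(uv))].T).T@R
    c=-R.T@t
    return (c+d*((z-c[2])/d[:,2])[:,None])[:,:2]
E
python3 - <<'E'
import numpy as np,pickle
from geo import ray
d=pickle.load(open("f0.pkl","rb"))
tb=lambda p:np.array(p)/6+[365,130]
tg=lambda p:(np.array(p)-[396,0])/6+[212,165]
sb=lambda p:np.array(p)/6+[125,205]
sg=lambda p:(np.array(p)-[396,0])/6+[282,205]
# order: far-left.. per edge pairs: long edges p0-p1, p3-p2
def show(nm,f,uv,z):
    P=ray(d[f],uv-0.4,z); e=(P[1]-P[0])+(P[2]-P[3]); s=(P[3]-P[0])+(P[2]-P[1])
    print(nm,f,P.mean(0).round(1),"len",(np.linalg.norm(e)/2).round(1),"yaw",np.degrees(np.arctan2(e[1],e[0])).round(1)%180,"wid",(np.linalg.norm(s)/2).round(1))
show("outer","top",tb([(228,45),(335,445),(366,437),(258,40)]),60)
show("mid","top",tb([(137,65),(243,467),(272,460),(168,60)]),60)
show("left","top",tb([(82,75),(188,480),(217,472),(112,72)]),60)
show("outer","scene",sb([(97,70),(37,342),(68,343),(127,70)]),60)
show("mid","scene",sb([(190,65),(137,335),(172,335),(216,65)]),60)
show("grip","top",tg([(526,67),(514,176),(554,180),(570,70)]),118)
show("collar","top",tg([(497,70),(475,225),(605,240),(622,82)]),68)
show("grip","scene",sg([(585,36),(565,97),(602,102),(619,40)]),118)
show("collar","scene",sg([(540,110),(513,210),(636,230),(664,132)]),68)
# tool
from scipy.spatial.transform import Rotation as Ro
print(Ro.from_euler("xyz",[180,0,158.47],degrees=True).as_matrix().round(4))
E
```

```text
outer top [ 518.6 -265.1] len 159.6 yaw 11.599999999999994 wid 12.0
mid top [ 510.3 -229.9] len 160.1 yaw 11.5 wid 11.7
left top [ 505.8 -208.8] len 160.6 yaw 11.699999999999989 wid 11.4
outer scene [ 520.7 -263.7] len 160.8 yaw 11.7 wid 11.8
mid scene [ 513.2 -227.9] len 160.1 yaw 11.7 wid 11.7
grip top [468.8 135.3] len 40.6 yaw 173.6 wid 15.1
collar top [469.2 135.6] len 60.4 yaw 173.7 wid 48.0
grip scene [470.9 136.9] len 38.1 yaw 173.0 wid 13.4
collar scene [470.  136.8] len 60.3 yaw 173.5 wid 48.4
[[-0.9302  0.367   0.    ]
 [ 0.367   0.9302  0.    ]
 [ 0.      0.     -1.    ]]
```

The wide slot's middle is at about (515.6, -246.6) with yaw 11.6°. The gauge is at (469.7, 136.1) with yaw 173.6°. First I move above the gauge with the gripper open.

```bash
python3 -m inch '{"motion":[[[-12,-10,0],[0,0,-1],1],[[-35,-29,0],[0,0,-2],1],[[-66,-55,0],[0,0,-3],1],[[-100,-84,0],[0,0,-4],1],[[-135,-114,0],[0,0,-6],1],[[-170,-143,0],[0,0,-8],1],[[-205,-173,0],[0,0,-9],1],[[-240,-202,0],[0,0,-10],1],[[-275,-232,0],[0,0,-12],1],[[-310,-261,0],[0,0,-13],1],[[-340,-286,10],[0,0,-14],1],[[-364,-307,25],[0,0,-15],1],[[-380,-320,45],[0,0,-15.1],1],[[-387,-326,60],[0,0,-15.1],1],[[-387,-326,70],[0,0,-15.1],1],[[-387,-326,70],[0,0,-15.1],1],[[-387,-326,70],[0,0,-15.1],1],[[-387,-326,70],[0,0,-15.1],1]]}' 40
python3 - <<'E'
from station import ctrl
import cv2,numpy as np
A=[]
for n,(x,y) in (("scene",(260,160)),("top",(180,125))):
    f=ctrl.grab_frame(n); A.append(cv2.resize(f["color"][y:y+140,x:x+100,::-1],None,fx=4,fy=4,interpolation=cv2.INTER_CUBIC))
cv2.imwrite("pics/c3.png",np.hstack(A))
s=ctrl.observe();print(s["eef_pos"],s["tool_rot"])
E
```

```text
time: 1.9
eef_pos: [469.8, 136.9, 162.0]
tool_rot: [180.0, 0.1, 173.6]
force: [-0.4, 0.5, 0.7]
finger_gap: 1.004
grip_force: 0.0
[469.88772264 136.76102493 162.06801074] [1.79982623e+02 8.98828446e-02 1.73637365e+02]
```

View pics/c3.png

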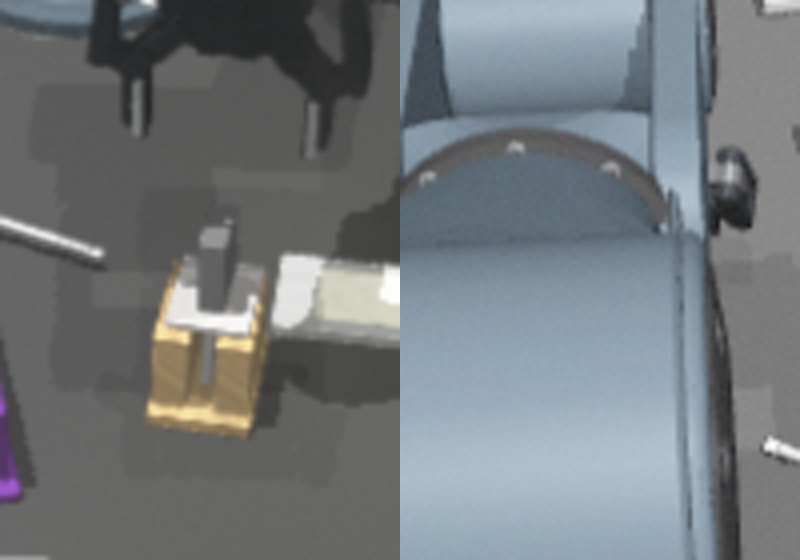

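The fingers straddle the grip along the line they close on: tips at about (137,130) and (312,155) in the crop, grip at (213,240). I descend and close.

```bash
python3 -m inch '{"motion":[[[0,0,10],[0,0,0],1],[[0,0,30],[0,0,0],1],[[0,0,55],[0,0,0],1],[[0,0,75],[0,0,0],1],[[0,0,84],[0,0,0],1],[[0,0,85],[0,0,0],1],[[0,0,85],[0,0,0],0.2],[[0,0,85],[0,0,0],-0.3],[[0,0,85],[0,0,0],-1],[[0,0,85],[0,0,0],-1],[[0,0,85],[0,0,0],-1],[[0,0,85],[0,0,0],-1],[[0,0,85],[0,0,0],-1],[[0,0,85],[0,0,0],-1],[[0,0,85],[0,0,0],-1],[[0,0,85],[0,0,0],-1]]}' 40
```

```text
time: 3.6
eef_pos: [470.0, 136.1, 76.8]
tool_rot: [180.0, 0.1, 173.6]
force: [0.2, -0.1, 6.0]
finger_gap: 0.184
grip_force: 43.8
```

```bash
python3 -m inch '{"motion":[[[0,0,-4],[0,0,0],-1],[[0,0,-12],[0,0,0],-1],[[0,0,-25],[0,0,0],-1],[[0,0,-40],[0,0,0],-1],[[0,0,-60],[0,0,0],-1],[[0,0,-82],[0,0,0],-1],[[0,0,-98],[0,0,0],-1],[[0,0,-108],[0,0,0],-1],[[0,0,-110],[0,0,0],-1],[[0,0,-110],[0,0,0],-1],[[0,0,-110],[0,0,0],-1]]}' 60
python3 - <<'E'
import numpy as np
a=np.radians(173.6);x=np.array([np.cos(a),np.sin(a)]);y=np.array([np.sin(a),-np.cos(a)])
for off in (0,):
    d=np.array([515.6-469.7,-246.6-136.1]);print(d@x,d@y, 'turn',-(191.6-173.6))
E
```

```text
time: 4.7
eef_pos: [469.0, 136.0, 185.5]
tool_rot: [-180.0, -0.1, 173.6]
force: [-0.8, -0.1, -2.2]
finger_gap: 0.182
grip_force: 58.6
-88.27310784483227 -375.19855867448985 turn -18.0
```

The gauge is held: the load reads about 2 N. I carry it over the slot while turning it into line.

```bash
python3 -m inch '{"motion":[[[-2,-8,0],[0,0,0],-1],[[-5,-23,0],[0,0,-1],-1],[[-11,-46,0],[0,0,-2],-1],[[-18,-76,0],[0,0,-3.5],-1],[[-26,-110,0],[0,0,-5],-1],[[-34,-145,0],[0,0,-7],-1],[[-42,-180,0],[0,0,-9],-1],[[-51,-215,0],[0,0,-10.5],-1],[[-59,-250,0],[0,0,-12],-1],[[-67,-285,0],[0,0,-14],-1],[[-74,-315,0],[0,0,-15.5],-1],[[-80,-340,0],[0,0,-16.5],-1],[[-84,-359,0],[0,0,-17.5],-1],[[-87,-370,0],[0,0,-18],-1],[[-88.3,-375.2,0],[0,0,-18],-1],[[-88.3,-375.2,0],[0,0,-18],-1],[[-88.3,-375.2,0],[0,0,-18],-1],[[-88.3,-375.2,0],[0,0,-18],-1]]}' 60
python3 - <<'E'
from station import ctrl
import cv2,numpy as np,pickle
A=[];d={}
for n,(x,y) in (("scene",(105,150)),("top",(350,100))):
    f=ctrl.grab_frame(n);d[n]=f; A.append(cv2.resize(f["color"][y:y+140,x:x+95,::-1],None,fx=4,fy=4,interpolation=cv2.INTER_CUBIC))
cv2.imwrite("pics/c4.png",np.hstack(A));pickle.dump(d,open("f4.pkl","wb"))
s=ctrl.observe();print(s["eef_pos"],s["tool_rot"])
E
```

```text
time: 6.5
eef_pos: [515.2, -245.4, 186.2]
tool_rot: [180.0, -0.0, -168.4]
force: [0.1, 0.5, -1.1]
finger_gap: 0.178
grip_force: 58.6
[ 515.34970027 -245.68021835  186.38009125] [ 1.79980154e+02 -1.12076728e-02 -1.68368869e+02]
```

View pics/c4.png

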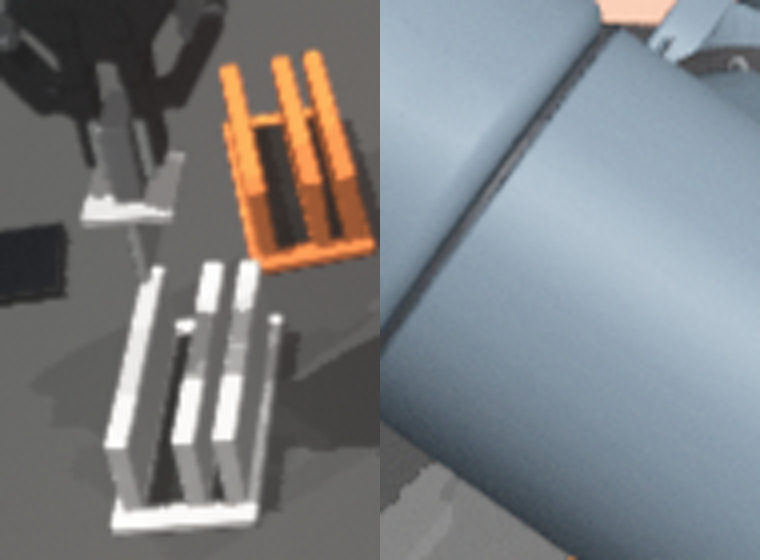

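The gauge hangs over the stand, aligned with the slot: blade tip at crop (148,280), collar's front edge at about (82–170,218). I compare that with the projected model, both as held and as seated.

Run:
```python
import pickle,numpy as np,cv2
f=pickle.load(open("f4.pkl","rb"))["scene"]
im=f["color"][:,:,::-1].copy()
y=np.radians(11.6);R=np.array([[np.cos(y),-np.sin(y),0],[np.sin(y),np.cos(y),0],[0,0,1]])
s=5;x0,y0=105,150
im=cv2.resize(im[y0:y0+115,x0:x0+95],None,fx=s,fy=s,interpolation=cv2.INTER_CUBIC)
def box(o,lx,ly,z0,z1,c):
    P=np.array([[a*lx/2,b*ly/2,z] for z in(z0,z1) for a,b in((-1,-1),(1,-1),(1,1),(-1,1))])@R.T+o
    q=P@f["R"].T+f["t"];q=q@f["intrinsics"].T;q=((q[:,:2]/q[:,2:]+.5-[x0,y0])*s).astype(int)
    for i in range(4):
        for a,b in((i,(i+1)%4),(i+4,(i+1)%4+4),(i,i+4)): cv2.line(im,tuple(map(int,q[a])),tuple(map(int,q[b])),c,1)
o=np.array([515.5,-246.3,172]);box(o,60,48,0,6,(0,0,255));box(o,50,6,-45,0,(0,255,0))
w=np.array([515.6,-246.6,0])
for k in (-18,18): box(w+R@[0,k,0],160,12,8,60,(255,255,0))
cv2.imwrite("pics/c5.png",im)
```

```text
(no output)
```

View pics/c5.png

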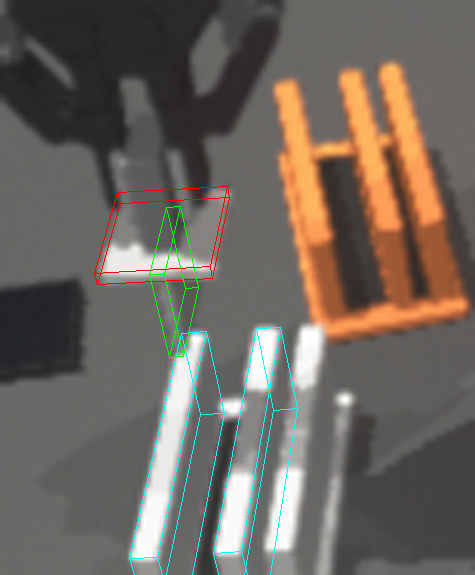

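The overlay agrees to within about 2 mm, well inside the ±9 mm clearance. I lower it, slowly at the end.

```bash
python3 -m inch '{"motion":[[[0,0,6],[0,0,0],-1],[[0,0,18],[0,0,0],-1],[[0,0,32],[0,0,0],-1],[[0,0,44],[0,0,0],-1],[[0,0,54],[0,0,0],-1],[[0,0,64],[0,0,0],-1],[[0,0,74],[0,0,0],-1],[[0,0,84],[0,0,0],-1],[[0,0,93],[0,0,0],-1],[[0,0,100],[0,0,0],-1],[[0,0,104],[0,0,0],-1],[[0,0,107],[0,0,0],-1],[[0,0,109],[0,0,0],-1],[[0,0,110],[0,0,0],-1],[[0,0,110],[0,0,0],-1],[[0,0,110],[0,0,0],-1],[[0,0,110],[0,0,0],-1]]}' 60
```

```text
time: 8.3
eef_pos: [515.6, -246.7, 76.6]
tool_rot: [-180.0, 0.0, -168.4]
force: [-0.4, 0.2, -2.3]
finger_gap: 0.18
grip_force: 58.6
```

```bash
python3 -m inch '{"motion":[[[0,0,0.5],[0,0,0],-1],[[0,0,1],[0,0,0],-1],[[0,0,1.5],[0,0,0],-1],[[0,0,2],[0,0,0],-1],[[0,0,2],[0,0,0],-1],[[0,0,2],[0,0,0],-1]]}' 60
```

```text
time: 8.9
eef_pos: [515.4, -246.7, 74.9]
tool_rot: [-180.0, 0.0, -168.4]
force: [-2.0, 0.8, 5.5]
finger_gap: 0.179
grip_force: 59.5
```

The collar is resting: upward force 5.5 N at the expected height. I release and retreat.

```bash
python3 -m inch '{"motion":[[[0,0,0],[0,0,0],-0.4],[[0,0,0],[0,0,0],-0.2],[[0,0,0],[0,0,0],0.2],[[0,0,0],[0,0,0],0.5],[[0,0,0],[0,0,0],0.6],[[0,0,0],[0,0,0],0.6],[[0,0,-3],[0,0,0],0.6],[[0,0,-10],[0,0,0],0.6],[[0,0,-25],[0,0,0],0.6],[[0,0,-45],[0,0,0],0.6],[[0,0,-70],[0,0,0],0.6],[[0,0,-95],[0,0,0],0.6],[[0,0,-115],[0,0,0],0.6],[[0,0,-125],[0,0,0],0.6],[[0,0,-130],[0,0,0],0.6],[[0,0,-130],[0,0,0],0.6],[[0,0,-130],[0,0,0],0.6]]}'
python3 - <<'E'
from station import ctrl
import cv2
f=ctrl.grab_frame("scene");cv2.imwrite("pics/c6.png",cv2.resize(f["color"][150:290,100:200,::-1],None,fx=4,fy=4,interpolation=cv2.INTER_CUBIC))
E
```

```text
time: 10.6
eef_pos: [514.8, -246.3, 203.4]
tool_rot: [179.9, -0.1, -168.4]
force: [0.2, 0.5, 0.1]
finger_gap: 0.802
grip_force: 0.0
```

View pics/c6.png

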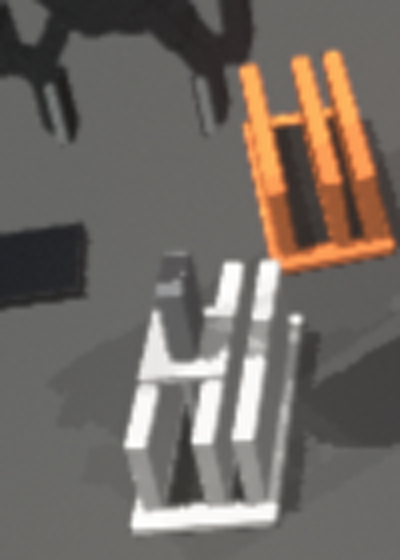

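The gauge stands upright in the wide slot: collar across the outer and middle walls at crop (185,365), grip at (178,300), fingers clear above.

```bash
python3 -c "
from station import ctrl
print(ctrl.hand_in())"
```

```text
the job is handed in; nothing more can be done
None
```

The flat gauge is standing upright in the wide slot of the aluminium stand, collar resting on the walls about midway along. The gripper is clear, the round gauge was not touched, and the job was handed in at about 10.6 s; no verdict came back.

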